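# Clamp a grinding wheel: flange nuts in cross order

### The job

The new grinding wheel on the bench grinder has to be clamped true: its two opposite yellow-topped flange nuts have already had their first pass of one flat (a sixth of a turn) past finger-tight, so take the T-handled socket wrench off its post, turn the two plain nuts clockwise by one flat as well, and then go round a last time in cross order - a nut, the one opposite it, then the other pair - turning each on until it comes up solid and pulling it firm, to about 0.4 newton-metre. Do not heave (twice that would chew the nut's corners, and a sideways shove drags the wheel round against its brake), touch the grinder with nothing but the wrench, leave the other things on the bench where they are, and at the end stand the wrench upright back over its post and let it go.

Things in the scene. Friction and masses are not known exactly. Their poses are not given: they have to be found in the camera images.
- nutA (a joint): turn of nut A in rad, growing clockwise seen from above (tightening); 0 is finger-tight, 1.05 one flat on (first pass), 2.09 solid stop. yellow top: has had its first pass and starts at 0.95 to 1.12. Turning it on takes about 0.12 to 0.2 N m, at the stop the moment climbs steeply; it stays where it is left
- nutB (a joint): turn of nut B in rad, growing clockwise seen from above (tightening); 0 is finger-tight, 1.05 one flat on (first pass), 2.09 solid stop. plain steel top: finger-tight, starts at 0 to 0.15. Turning it on takes about 0.12 to 0.2 N m, at the stop the moment climbs steeply; it stays where it is left
- nutC (a joint): turn of nut C in rad, growing clockwise seen from above (tightening); 0 is finger-tight, 1.05 one flat on (first pass), 2.09 solid stop. yellow top: has had its first pass and starts at 0.95 to 1.12. Turning it on takes about 0.12 to 0.2 N m, at the stop the moment climbs steeply; it stays where it is left
- nutD (a joint): turn of nut D in rad, growing clockwise seen from above (tightening); 0 is finger-tight, 1.05 one flat on (first pass), 2.09 solid stop. plain steel top: finger-tight, starts at 0 to 0.15. Turning it on takes about 0.12 to 0.2 N m, at the stop the moment climbs steeply; it stays where it is left
- nutA_top (a point): top centre of hexagon nut A (27 mm across flats, 14 mm high from washer to top; the stud end, 18 mm in diameter, stands 4 mm above the top). Its x axis points along the red stripe to one corner of the hexagon, z up; corners every 60 degrees. Solid, the red stripe points straight out from the wheel's centre to the red mark on the flange. Nut C is opposite (96 mm between axes)
- nutB_top (a point): top centre of hexagon nut B (27 mm across flats, 14 mm high from washer to top; the stud end, 18 mm in diameter, stands 4 mm above the top). Its x axis points along the red stripe to one corner of the hexagon, z up; corners every 60 degrees. Solid, the red stripe points straight out from the wheel's centre to the red mark on the flange. Nut D is opposite (96 mm between axes)
- nutC_top (a point): top centre of hexagon nut C (27 mm across flats, 14 mm high from washer to top; the stud end, 18 mm in diameter, stands 4 mm above the top). Its x axis points along the red stripe to one corner of the hexagon, z up; corners every 60 degrees. Solid, the red stripe points straight out from the wheel's centre to the red mark on the flange. Nut A is opposite (96 mm between axes)
- nutD_top (a point): top centre of hexagon nut D (27 mm across flats, 14 mm high from washer to top; the stud end, 18 mm in diameter, stands 4 mm above the top). Its x axis points along the red stripe to one corner of the hexagon, z up; corners every 60 degrees. Solid, the red stripe points straight out from the wheel's centre to the red mark on the flange. Nut B is opposite (96 mm between axes)
- flange_centre (a point): centre of the top face of the steel clamp flange (150 mm in diameter) on the pale 200 mm grinding wheel; nuts A, B, C, D follow one another anticlockwise seen from above, 48 mm out; washer faces 2 mm above this face. A dark spindle nose (32 mm in diameter) rises 12 mm here
- flange_mark (a point): red match mark on the flange, 70.5 mm out from its centre, outside nut A; turns with the wheel, whose spindle is held only by a friction brake that slips at about 0.8 N m about the spindle
- grinder: bench disc grinder: green-blue round splash pan 282 mm across and 48 mm high with feet, switch box and drip pipe on its +x side, carrying wheel, flange and nuts; origin at the centre of its underside, on the spindle axis, on the bench. The nuts' washer faces are 78 mm above the bench
- wrench_grip (a point): centre of the T grip of the socket wrench: bar 110 mm long along x, 22 mm thick along y, 34 mm high, red with a black middle; 80 mm straight above the socket's mouth, z up. Wrench mass about 0.26 kg
- wrench_mouth (a point): centre of the open lower end of the socket (40 mm in diameter, 40 mm long, under a 15 mm shank): hexagonal cavity 29 mm across flats, 26 mm deep, corners along x and every 60 degrees, its first 4.5 mm belled out by about 2 mm all round. On a nut it goes down till the mouth rests on the washer (14 mm below the nut's top), with about 8 degrees of play either way
- wrench: the T-handled socket wrench, origin at the centre of the socket's mouth, z up along the shank, x along the T grip
- stand_post (a point): foot of the wrench's steel post (16 mm in diameter, 20 mm high) on the upper face, 20 mm above the bench, of the wooden socket stand (70 x 170 mm); the wrench stands here over the post, its mouth resting on the wood. At the end its mouth must be back here
- socketS: small loose socket (26 mm in diameter, 42 mm high) on the stand; leave alone
- socketL: larger loose socket (30 mm in diameter, 42 mm high) on the stand; leave alone
- file: flat file with a wooden handle, about 310 mm long; leave alone
- dresser: dark grey dressing stick, 150 x 25 x 25 mm; leave alone
- driver: orange screwdriver, 190 mm long; leave alone
Things that resemble listed ones, but are neither listed nor needed, are in the scene too. Of the things shaped like the part that bears stand_post, the wooden one is meant.

How it is judged (in metres and radians):
On the way, in this order (a step that is already met when the one before it is completed fails the run):
1. first pass finished: all four nuts have been turned on by about one flat from finger-tight (value of joint each of nutA, nutB, nutC, nutD above 0.8 rad), for 0.1 s.
2. final pass: a first nut is solid and pulled up firm with the wrench (contact force between wrench and grinder above 30 N and value of joint any of nutA, nutB, nutC, nutD above 2.06 rad), for 0.05 s.
3. then the nut opposite it is solid and pulled up firm (contact force between wrench and grinder above 30 N and ((value of joint nutA above 2.06 rad and value of joint nutC above 1.95 rad) or (value of joint nutB above 2.06 rad and value of joint nutD above 1.95 rad) or (value of joint nutC above 2.06 rad and value of joint nutA above 1.95 rad) or (value of joint nutD above 2.06 rad and value of joint nutB above 1.95 rad))), for 0.05 s.
4. then a nut of the other pair is solid and pulled up firm (contact force between wrench and grinder above 30 N and ((value of joint nutA above 2.06 rad and value of joint each of nutB, nutD above 1.95 rad) or (value of joint nutB above 2.06 rad and value of joint each of nutA, nutC above 1.95 rad) or (value of joint nutC above 2.06 rad and value of joint each of nutB, nutD above 1.95 rad) or (value of joint nutD above 2.06 rad and value of joint each of nutA, nutC above 1.95 rad))), for 0.05 s.
5. then the last nut, opposite that one, is solid and pulled up firm (contact force between wrench and grinder above 30 N and ((value of joint nutA above 2.06 rad and value of joint each of nutB, nutC, nutD above 1.95 rad) or (value of joint nutB above 2.06 rad and value of joint each of nutA, nutC, nutD above 1.95 rad) or (value of joint nutC above 2.06 rad and value of joint each of nutA, nutB, nutD above 1.95 rad) or (value of joint nutD above 2.06 rad and value of joint each of nutA, nutB, nutC above 1.95 rad))), for 0.05 s.
At the end, for the whole second after the job is handed in: all four nuts are home (each within 0.14 rad of its solid stop, that is above 1.95 rad), and the released wrench stands upright (within 0.1 rad) and still over its post, its mouth within 9 mm of the post's foot on the wood (value of joint each of nutA, nutB, nutC, nutD above 1.95 rad and distance between wrench_mouth and stand_post below 0.009 m and angle between wrench's own z axis and vertical below 0.1 rad and linear speed of wrench below 0.02 m/s and angular speed of wrench below 0.2 rad/s); the robot touches nothing.
It fails at once if a nut is taken well past the first pass while another has not had its first pass (the flange would clamp skew) ((value of joint nutA above 1.5 rad and value of joint any of nutB, nutC, nutD below 0.75 rad) or (value of joint nutB above 1.5 rad and value of joint any of nutA, nutC, nutD below 0.75 rad) or (value of joint nutC above 1.5 rad and value of joint any of nutA, nutB, nutD below 0.75 rad) or (value of joint nutD above 1.5 rad and value of joint any of nutA, nutB, nutC below 0.75 rad)).
It fails at once if two neighbouring nuts are pulled home before an opposite pair is ((value of joint each of nutA, nutB above 1.85 rad and value of joint each of nutC, nutD below 1.6 rad) or (value of joint each of nutB, nutC above 1.85 rad and value of joint each of nutD, nutA below 1.6 rad) or (value of joint each of nutC, nutD above 1.85 rad and value of joint each of nutA, nutB below 1.6 rad) or (value of joint each of nutD, nutA above 1.85 rad and value of joint each of nutB, nutC below 1.6 rad)).
It fails at once if the wrench is heaved on: a nut overpulled to about twice the asked moment, or the wheel dragged round against its spindle brake (the red flange mark moved over 10 mm) (contact force between wrench and grinder above 220 N or distance of flange_mark from where it was at the start of the episode above 0.01 m).
It fails at once if the hand or arm itself presses on the grinder, its wheel or nuts (contact force between any of the fingers, the arm and grinder above 3 N).
It fails at once if another thing on the bench is shifted by over 25 mm (distance of any of socketS, socketL, file, dresser, driver from where it was at the start of the episode above 0.025 m).
It also fails if it takes over 72 s, if anything falls off the work surface, if the arm or the gripper's body presses on something with over 40 N, if the wrist force passes 120 N, or if a joint passes its speed limit or range.

### The arm

A 6-joint arm with a two-finger parallel gripper is mounted at the origin on the work surface. World frame = base frame: x ahead of the robot, y to its left, z up, the work surface at z = 0. Lengths are in mm, angles in rad, forces in N, time in s.
With the tool pointing down it reaches from about 350 to 875 mm from the base axis. Payload 4.2 kg.
Tool frame: the origin (TCP) lies midway between the tips of the shut fingers; the grasp point (between the pads) lies 19 mm behind it; z points along the fingers, y is the line along which they close (so a half turn about z gives the same grasp; the last joint's range is limited). The gripper opens to 85 mm and grips with 20 to 120 N. Pads are 22 mm wide; open, the fingers measure 114 mm over their backs; the gripper's body (76 mm by 85 mm) begins 54 mm behind the grasp point. The pads swing forward as they close: fully open they stand 13 mm farther back than shut.
Start: joints at [-0.954, 0.385, 0.008, 0, -1.194, -0.259], TCP at [218.898, -585.391, 231.312] pointing down, gripper open.
Joint ranges: [-3.14, 3.14], [-1.21, 2.06], [-1.07, 1.41], [-3.16, 2.05], [-2.99, -0.16], [-3.1, 3.1]. Speed limits (rad/s): [2.79, 2.79, 3.14, 3.14, 3.14, 3.14].

### API

Orientations are given as a unit quaternion [x, y, z, w].
In Python, from bench import read_state, get_image, job_done gives the robot as it stands.
- The arm moves only by the tool servo_tool, never from a script. Its arguments are lists of equal length, an entry for each row: "rotation": the turn, a rotation vector about the world's x, y, z scaled (see below), a list of three; "slide": the shift along the world's x, y, z scaled (see below), a list of three; "grip": the opening, from -1 (shut) to 1 (fully open). In form: {"rotation": [[rx, ry, rz], ...], "slide": [[tx, ty, tz], ...], "grip": [grip, ...]}. A call has 1 to 8 rows; each row is the pose to reach, as a shift and turn from the pose commanded when the call began, turning the shorter way round; what a row does not reach only later rows make up. The controller multiplies each number of a shift by 0.2 m and each number of a turn by 360 degrees. A row lasts 1/8 s, in which the tool goes at most 62.5 mm and 10.7 degrees, less where a joint would pass 70% of its speed; a pose out of reach is approached as far as the arm can. A call with a number of a shift or a turn outside -1 to 1 is refused whole. A call with a gripper value outside its range is refused whole. The fingers move at their own pace and stop on an object; the grip force is fixed at half the most. Time passes only in rows, so rows that repeat a pose let the fingers close. It gives the time, the measured TCP pose, the force, the opening and the grip force at its end, in the units of the state.
- read_state(): the state, without advancing time (a new reading comes with each control period).
- get_image(name): name is "scene" or "top" or "wrist"; returns a dict with "image" (480x640x3 uint8, red, green, blue), "depth" (480x640 float32, mm along the optical axis (not along the pixel's ray), 0 where there is no reading), "camera_matrix" (3x3 intrinsics, pixels), "rvec" (rotation vector, rad) and "tvec" (3), from world to camera coordinates, as OpenCV has them; the wrist camera has in their place "hand_eye" (4x4, takes a point from camera to tool coordinates, whose origin is the TCP and whose axes are the flange's). Camera axes: x right, y down, z forward; pixel columns grow to the right and rows downward; lengths in mm; the calibration is good to about 2 mm. A picture is of the moment at which its call begins: read the wrist's pose just before it.
- job_done(): hands the job in; it is judged then, once.
The state is a dict: "clock": time; "joints": joint angles; "joint_vel": joint speeds; "joint_efforts": joint torques, N m; "position": TCP position; "ee_rot": TCP orientation; "contact_force": force on the tool from outside, world axes, zero at the start; "wrist_torque": the same for the moment, N m; "gripper_width": finger opening in mm; "grasp_force": force on a finger pad.
Only numpy, scipy, OpenCV 4.12 (cv2) and the standard library are available. Lean on these libraries where they do the work, as an engineer would, in place of code of your own. Each camera call takes 0.05 s, during which the arm holds its last target. There are 200 camera calls.

## Working session

There is one attempt and no reset: what is moved stays moved. The work goes in short steps, Python scripts to look and compute and a tool call to move; the robot and the scene stay as the last step left them, time stands still between calls to the robot, and variables do not carry over. Pictures are saved under pics/ and viewed, at most 10 in all, crops included, and the job is handed in when it is done.

Besides the shell and the picture viewer there is one more tool, called after "Request:" by a JSON object that holds its "api" and its "payload", one argument or row to a line. servo_tool: Moves the arm, as the interface text tells. Shifts and turns lie within -1 to 1; 1 stands for 0.2 m of shift or 360 degrees of turn. Its arguments: {"type":"object","properties":{"rotation":{"type":"array","items":{"type":"array","items":{"type":"number","minimum":-1,"maximum":1}}},"slide":{"type":"array","items":{"type":"array","items":{"type":"number","minimum":-1,"maximum":1}}},"grip":{"type":"array","items":{"type":"number"}}},"required":["rotation","slide","grip"]}

```bash
ls; mkdir -p pics; cat > h.py <<'E'
import numpy as np,cv2
from bench import read_state,get_image,job_done
from scipy.spatial.transform import Rotation as R
def pose(g,st=None):
    if 'rvec' in g:
        Rm=cv2.Rodrigues(np.array(g['rvec'],float))[0];t=np.array(g['tvec'],float).ravel()
        return Rm.T,-Rm.T@t   # cam->world
    H=np.array(g['hand_eye']);Rt=R.from_quat(st['ee_rot']).as_matrix()
    return Rt@H[:3,:3],Rt@H[:3,3]+np.array(st['position'])
def look(n):
    st=read_state();g=get_image(n);g['P']=pose(g,st);return g
def ray(g,u,v,z):
    A,c=g['P'];d=A@np.linalg.inv(g['camera_matrix'])@np.array([u,v,1.]);return c+d*(z-c[2])/d[2]
def dep(g,u,v):
    A,c=g['P'];return c+A@(np.linalg.inv(g['camera_matrix'])@np.array([u,v,1.])*g['depth'][int(v),int(u)])
def rectify(g,z,x0,x1,y0,y1,s):
    """top-down orthophoto at plane z: col = (y1-y)*s, row=(x1-x)*s"""
    A,c=g['P'];W,H=int((y1-y0)*s),int((x1-x0)*s)
    q=np.array([[x1,y1],[x1,y0],[x0,y0],[x0,y1]]);pix=[]
    for x,y in q:
        p=np.array(g['camera_matrix'])@(A.T@(np.array([x,y,z])-c));pix.append(p[:2]/p[2])
    M=cv2.getPerspectiveTransform(np.float32(pix),np.float32([[0,0],[W,0],[W,H],[0,H]]))
    return cv2.warpPerspective(g['image'],M,(W,H))
def save(n,im): cv2.imwrite('pics/'+n,im[:,:,::-1])
E
python3 - <<'E'
from h import *
g=look('top');save('top.png',g['image']);print(g['P'][1],g['camera_matrix'])
s=look('scene');save('scene.png',s['image']);print(s['P'][1]);print(read_state())
E
```

```text
pics
[ 246.68503639   33.58926195 1366.32454392] [[621.40687288   0.         320.50381261]
 [  0.         621.40687288 242.08201962]
 [  0.           0.           1.        ]]
[1189.37633829  846.08508752  992.60784955]
{'clock': 0.1, 'joints': array([-9.54404391e-01,  3.85495155e-01,  6.75721979e-03, -4.52706233e-04,
       -1.19402052e+00, -2.58604973e-01]), 'joint_vel': array([ 0.00046416, -0.0012688 ,  0.00327286,  0.00184348, -0.00047703,
        0.00020205]), 'joint_efforts': array([-9.39504498e-04, -3.93320310e+01,  1.88928473e+01,  4.19794008e+00,
       -2.56603016e-03, -7.78762601e-07]), 'position': array([ 218.71174232, -584.91575713,  230.31694026]), 'ee_rot': array([-1.77858577e-01,  9.84055547e-01,  9.77801211e-04, -2.25074659e-04]), 'contact_force': array([-0.16589089,  0.33307676, -0.49813428]), 'wrist_torque': array([-0.02656401,  0.00378522, -0.00972055]), 'grasp_force': 0.0, 'gripper_width': 85.46458022317519}
```

View pics/top.png

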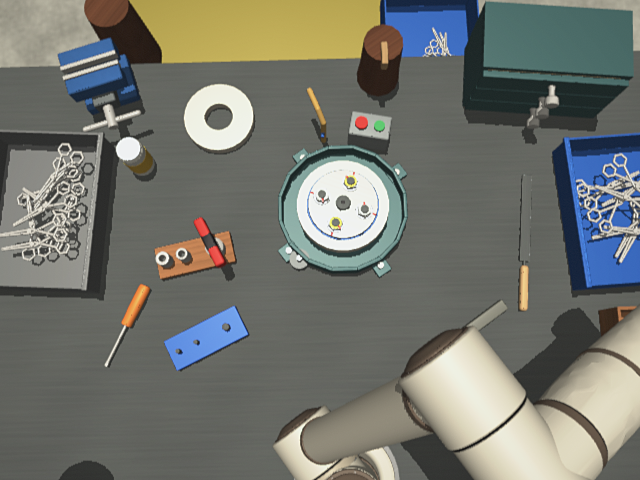

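View pics/scene.png

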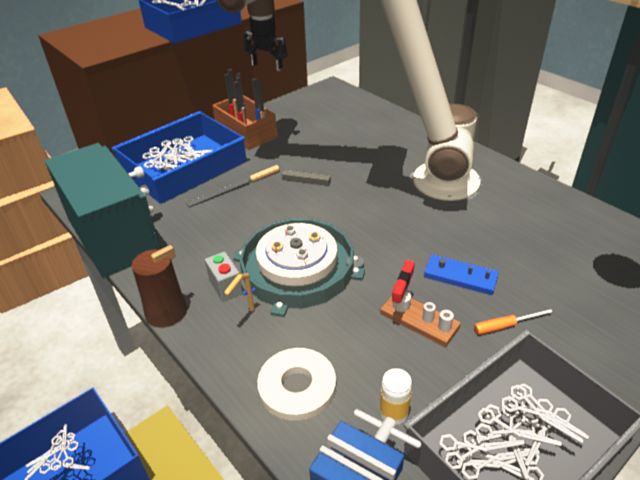

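The top view shows the wooden stand with the red/black-gripped wrench at (210,242). The blue block at (205,338) is the similar decoy. The nuts are yellow at (350,182) and (336,223), plain at (322,196) and (364,210). Next I'll get rough positions.

```bash
python3 - <<'E'
from h import *
g=look('top')
for n,u,v,z in [('nut',350,182,94),('nut',336,223,94),('nut',322,196,94),('nut',364,210,94),('spindle',343,203,88),('grip mid',210,242,117),('gripend',200,220,117),('gripend',220,262,117),('sockS',163,259,62),('sockL',183,255,62),('file',525,240,5),('mug',380,60,80)]:
    print(n,ray(g,u,v,z).round(),dep(g,u,v).round())
hsv=cv2.cvtColor(g['image'],cv2.COLOR_RGB2HSV)
m=((hsv[...,0]<6)|(hsv[...,0]>174))&(hsv[...,1]>150)&(hsv[...,2]>100)
n,l,s,c=cv2.connectedComponentsWithStats(m.astype('uint8'))
print([(s[i].tolist(),c[i].round(1).tolist()) for i in range(1,n) if s[i][4]>5])
wm=get_image('wrist');print(wm['hand_eye'],wm['camera_matrix'])
E
```

```text
nut [617. -24.  94.] [616. -24.  97.]
nut [529.   8.  94.] [528.   8.  95.]
nut [588.  36.  94.] [588.  36.  94.]
nut [555. -52.  94.] [554. -52.  99.]
spindle [573.  -8.  88.] [573.  -8.  89.]
grip mid [490. 267. 117.] [490. 267. 117.]
gripend [537. 289. 117.] [537. 288. 118.]
gripend [448. 247. 117.] [448. 246. 117.]
sockS [466. 378.  62.] [ 247.   34. 1366.]
sockL [474. 335.  62.] [478. 340.  41.]
file [ 499. -413.    5.] [ 499. -412.    7.]
mug [ 901. -101.   80.] [862. -93. 156.]
[([355, 117, 13, 12, 121], [361.1, 122.3]), ([194, 218, 16, 19, 183], [201.2, 226.6]), ([208, 246, 17, 21, 204], [216.0, 255.6])]
[[-3.40486344e-04 -9.64242764e-01 -2.65020333e-01  6.79116329e+01]
 [ 9.99999935e-01 -2.97986231e-04 -2.00570480e-04 -3.56776139e-01]
 [ 1.14426224e-04 -2.65020384e-01  9.64242803e-01 -1.43324145e+02]
 [ 0.00000000e+00  0.00000000e+00  0.00000000e+00  1.00000000e+00]] [[411.95603069   0.         316.37894777]
 [  0.         411.95603069 245.74930233]
 [  0.           0.           1.        ]]
```

Request:
{"api": "servo_tool", "payload": {
  "rotation": [
    [0, 0, 0.0133],
    [0, 0, 0.0133],
    [0, 0, 0.0133],
    [0, 0, 0.0133]
  ],
  "slide": [
    [0.59, 0.962, 0],
    [0.59, 0.962, 0],
    [0.59, 0.962, 0],
    [0.59, 0.962, 0]
  ],
  "grip": [1, 1, 1, 1]
}}

```text
clock: 0.7
position: [337.8, -390.8, 231.4]
ee_rot: [-0.22, 0.976, 0.0, 0.0]
contact_force: [0.5, -0.1, 0.3]
gripper_width: 85.6
grasp_force: 0.0
```

Request:
{"api": "servo_tool", "payload": {
  "rotation": [
    [0, 0, 0],
    [0, 0, 0],
    [0, 0, 0],
    [0, 0, 0]
  ],
  "slide": [
    [0.59, 0.962, -0.12],
    [0.59, 0.962, -0.12],
    [0.59, 0.962, -0.12],
    [0.59, 0.962, -0.12]
  ],
  "grip": [1, 1, 1, 1]
}}

```text
clock: 1.2
position: [455.8, -198.3, 207.1]
ee_rot: [-0.22, 0.976, 0.0, 0.0]
contact_force: [-0.7, -0.4, 0.1]
gripper_width: 85.5
grasp_force: 0.0
```

Request:
{"api": "servo_tool", "payload": {
  "rotation": [
    [0, 0, 0],
    [0, 0, 0],
    [0, 0, 0],
    [0, 0, 0],
    [0, 0, 0],
    [0, 0, 0]
  ],
  "slide": [
    [0.59, 0.962, -0.135],
    [0.59, 0.962, -0.135],
    [0.59, 0.962, -0.135],
    [0.59, 0.962, -0.135],
    [0.59, 0.962, -0.135],
    [0.59, 0.962, -0.135]
  ],
  "grip": [1, 1, 1, 1, 1, 1]
}}

```text
clock: 1.95
position: [572.4, -8.4, 180.0]
ee_rot: [-0.219, 0.976, 0.0, -0.001]
contact_force: [-0.1, -0.4, 0.3]
gripper_width: 85.4
grasp_force: 0.0
```

```bash
python3 - <<'E'
from h import *
st=read_state();g=look('wrist');np.savez('w1.npz',image=g['image'],K=g['camera_matrix'],A=g['P'][0],c=g['P'][1],depth=g['depth'])
print(st['clock'],st['position'],st['ee_rot'],st['joints'].round(2))
im=rectify(g,92,498,648,-88,72,5)
save('w1.png',im)
E
```

```text
1.95 [572.41106051  -8.39978165 180.02171773] [-2.18944550e-01  9.75737167e-01  1.63274468e-05 -5.15064483e-04] [ 0.27  0.34 -0.2  -0.   -1.03 -1.4 ]
```

View pics/w1.png

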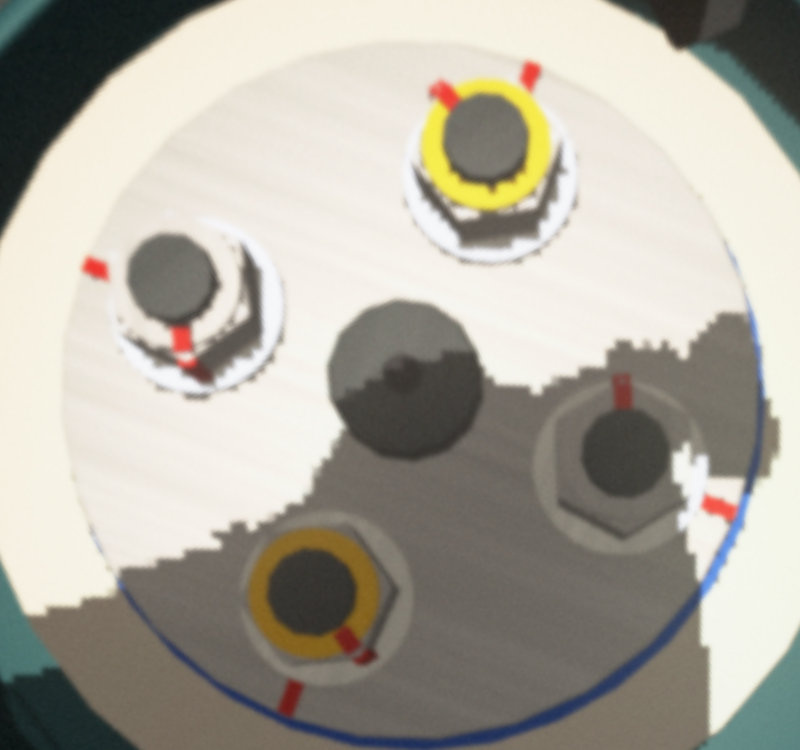

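The rectified close view (5 px/mm) shows the yellow nuts at about (487,145) and (313,592), and the plain nuts at about (175,283) and (622,455). The stripes read about one flat (yellow) and about zero (plain). Next I'll refine the centres.

```bash
python3 - <<'E'
from h import *
d=np.load('w1.npz');g=dict(image=d['image'],camera_matrix=d['K'],P=(d['A'],d['c']))
def rect(z): return rectify(g,z,498,648,-88,72,5)
def toW(u,v): return np.array([648-v/5,72-u/5])
im=rect(96);gr=cv2.cvtColor(im,cv2.COLOR_RGB2GRAY);hs=cv2.cvtColor(im,cv2.COLOR_RGB2HSV)
ref={'Y1':(487,140),'Y2':(313,592),'P1':(172,280),'P2':(624,452)}
C={}
for n,(u,v) in ref.items():
    w=gr[v-42:v+42,u-42:u+42].astype('uint8')
    c=cv2.HoughCircles(cv2.GaussianBlur(gr[v-75:v+75,u-75:u+75],(7,7),2),cv2.HOUGH_GRADIENT,1,200,param1=80,param2=8,minRadius=38,maxRadius=50)
    c=c[0][0];C[n]=toW(c[0]+u-75,c[1]+v-75);print(n,C[n].round(1),c.round(1))
ctr=np.mean(list(C.values()),0);print('ctr',ctr)
for n in C:
    q=C[n]-ctr;print(n,np.hypot(*q),np.degrees(np.arctan2(q[1],q[0])))
# flange marks at z=76, stripes at z=92
for z in (76,92):
    im=rect(z);hs=cv2.cvtColor(im,cv2.COLOR_RGB2HSV)
    m=((hs[...,0]<8)|(hs[...,0]>172))&(hs[...,1]>120)
    n,l,s,c=cv2.connectedComponentsWithStats(m.astype('uint8'))
    for i in range(1,n):
        if s[i][4]>100:
            w=toW(*c[i]);q=w-ctr
            k=min(C,key=lambda k:np.hypot(*(C[k]-w)));e=w-C[k]
            print(z,w.round(1),'r',np.hypot(*q).round(1),np.degrees(np.arctan2(q[1],q[0])).round(1),k,np.hypot(*e).round(1),np.degrees(np.arctan2(e[1],e[0])).round(1))
E
```

```text
Y1 [619.1 -25.3] [74.5 79.5 41.6]
Y2 [529.1   8.9] [77.5 77.5 43.5]
P1 [591.1  36.7] [79.5 79.5 43.8]
P2 [552.7 -45.7] [39.5 99.5 44.1]
ctr [573.         -6.3499994]
Y1 49.842857 -22.34576
Y2 46.473377 160.84378
P1 46.70023 67.19613
P2 44.277668 -117.28843
76 [641.5 -33.7] r 73.8 -21.8 Y1 23.9 -20.6
76 [637.2 -15.7] r 64.9 -8.2 Y1 20.5 28.0
76 [600.1  59.2] r 70.9 67.5 P1 24.2 68.1
76 [585.2  40.8] r 48.7 75.5 P1 7.2 145.6
76 [579.5  39.1] r 45.9 81.9 P1 11.9 168.3
76 [572.9 -53.5] r 47.2 -90.1 P2 21.7 -21.2
76 [549.  -74.1] r 71.9 -109.5 P2 28.7 -97.5
76 [520.5   5.3] r 53.8 167.5 Y2 9.3 -157.0
76 [517.    1.6] r 56.5 171.9 Y2 14.1 -148.8
76 [508.3  17.6] r 69.0 159.7 Y2 22.6 157.4
92 [633.1 -34. ] r 66.1 -24.7 Y1 16.5 -31.8
92 [629.1 -17.1] r 57.1 -10.8 Y1 12.9 39.5
92 [594.4  53. ] r 63.1 70.1 P1 16.6 78.4
92 [580.4  35.7] r 42.7 80.0 P1 10.8 -174.7
92 [575.1  34.1] r 40.5 87.1 P1 16.2 -170.9
92 [568.9 -52.5] r 46.4 -95.1 P2 17.6 -22.8
92 [546.5 -71.8] r 70.6 -112.0 P2 26.8 -103.3
92 [519.9   2.5] r 53.8 170.6 Y2 11.2 -145.0
92 [516.7  -1. ] r 56.6 174.5 Y2 15.9 -141.5
92 [508.5  14. ] r 67.6 162.5 Y2 21.2 166.2
```

Request:
{"api": "servo_tool", "payload": {
  "rotation": [
    [0, 0, 0],
    [0, 0, 0],
    [0, 0, 0],
    [0, 0, 0]
  ],
  "slide": [
    [-0.205, 0.9, 0.25],
    [-0.205, 0.9, 0.25],
    [-0.205, 0.9, 0.25],
    [-0.205, 0.9, 0.25]
  ],
  "grip": [1, 1, 1, 1]
}}

```text
clock: 2.5
position: [531.7, 174.0, 232.4]
ee_rot: [-0.221, 0.975, 0.001, 0.002]
contact_force: [0.1, -0.8, 0.3]
gripper_width: 85.5
grasp_force: 0.0
```

Request:
{"api": "servo_tool", "payload": {
  "rotation": [
    [0, 0, 0],
    [0, 0, 0],
    [0, 0, 0],
    [0, 0, 0]
  ],
  "slide": [
    [-0.205, 0.48, 0],
    [-0.205, 0.48, 0],
    [-0.205, 0.48, 0],
    [-0.205, 0.48, 0]
  ],
  "grip": [1, 1, 1, 1]
}}

```text
clock: 3.0
position: [491.0, 266.3, 230.2]
ee_rot: [-0.218, 0.976, -0.0, -0.0]
contact_force: [-0.4, 0.3, -0.3]
gripper_width: 85.1
grasp_force: 0.0
```

```bash
python3 - <<'E'
from h import *
st=read_state();g=look('wrist');np.savez('w2.npz',image=g['image'],K=g['camera_matrix'],A=g['P'][0],c=g['P'][1],depth=g['depth'])
print(st['clock'],st['position'],st['ee_rot'])
save('w2.png',g['image'])
im=rectify(g,117,400,580,190,340,4)
hs=cv2.cvtColor(im,cv2.COLOR_RGB2HSV)
m=((hs[...,0]<8)|(hs[...,0]>172))&(hs[...,1]>150)&(hs[...,2]>120)
n,l,s,c=cv2.connectedComponentsWithStats(m.astype('uint8'))
for i in range(1,n):
    if s[i][4]>200:
        p=np.argwhere(l==i)[:,::-1].astype(np.float32);r=cv2.minAreaRect(p)
        print((580-r[0][1]/4),(340-r[0][0]/4),np.array(r[1])/4,r[2])
E
```

```text
3.0 [491.04060357 266.29260303 230.24878144] [-2.18134663e-01  9.75918632e-01 -1.71310565e-04 -2.52146691e-04]
521.1999969482422 286.7249946594238 [38.79577637 21.24264526] 63.43495178222656
460.1596221923828 255.94300842285156 [40.22641373 21.70132256] 62.52556610107422
```

View pics/w2.png

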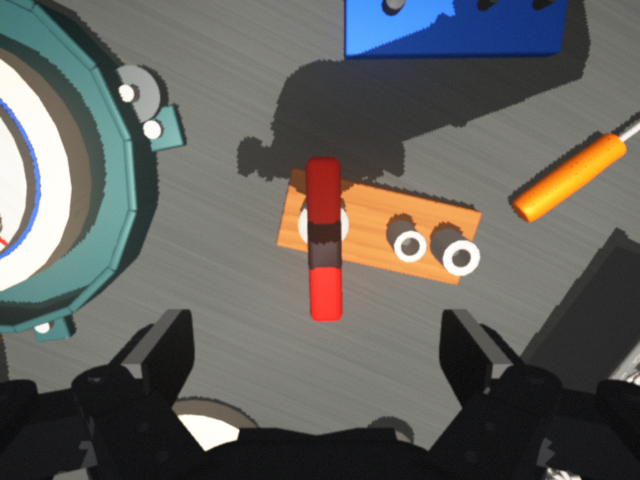

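The wrist view shows the bar from (325,158) to (326,320) over the wooden stand, with loose sockets at (410,246) and (460,258). The blue block is the decoy. I'll grasp the bar now.

Request:
{"api": "servo_tool", "payload": {
  "rotation": [
    [0, 0, 0.004],
    [0, 0, 0.004],
    [0, 0, 0.004],
    [0, 0, 0.004],
    [0, 0, 0.004]
  ],
  "slide": [
    [0, 0.016, -0.25],
    [0, 0.016, -0.45],
    [0, 0.016, -0.65],
    [0, 0.016, -0.74],
    [0, 0.016, -0.74]
  ],
  "grip": [1, 1, 1, 1, 1]
}}

```text
clock: 3.68
position: [490.7, 268.8, 80.8]
ee_rot: [-0.23, 0.973, -0.001, -0.002]
contact_force: [-0.1, 0.5, 0.4]
gripper_width: 85.4
grasp_force: 0.0
```

Request:
{"api": "servo_tool", "payload": {
  "rotation": [
    [0, 0, 0],
    [0, 0, 0],
    [0, 0, 0],
    [0, 0, 0],
    [0, 0, 0],
    [0, 0, 0]
  ],
  "slide": [
    [0, 0, 0],
    [0, 0, 0],
    [0, 0, 0],
    [0, 0, 0],
    [0, 0, 0],
    [0, 0, 0]
  ],
  "grip": [-1, -1, -1, -1, -1, -1]
}}

```text
clock: 4.42
position: [491.2, 271.2, 83.1]
ee_rot: [-0.231, 0.973, 0.0, 0.001]
contact_force: [-0.8, -0.0, 5.3]
gripper_width: 21.2
grasp_force: 60.6
```

Request:
{"api": "servo_tool", "payload": {
  "rotation": [
    [0, 0, 0],
    [0, 0, 0],
    [0, 0, 0],
    [0, 0, 0.02],
    [0, 0, 0.04],
    [0, 0, 0.06],
    [0, 0, 0.06]
  ],
  "slide": [
    [0, 0, 0.15],
    [0, 0, 0.4],
    [0, 0, 0.6],
    [0.06, -0.2, 0.6],
    [0.12, -0.45, 0.6],
    [0.2, -0.6, 0.6],
    [0.2, -0.6, 0.6]
  ],
  "grip": [-1, -1, -1, -1, -1, -1, -1]
}}

```text
clock: 5.3
position: [530.6, 149.0, 200.8]
ee_rot: [-0.408, 0.913, 0.0, -0.001]
contact_force: [-0.6, 1.2, -3.6]
gripper_width: 21.2
grasp_force: 59.8
```

```bash
python3 - <<'E'
from h import *
st=read_state();g=look('wrist');np.savez('w3.npz',image=g['image'],K=g['camera_matrix'],A=g['P'][0],c=g['P'][1],depth=g['depth'])
print(st['clock'],st['position'],st['ee_rot'],st['wrist_torque'])
save('w3.png',g['image'])
E
```

```text
5.3 [530.57660219 148.9658079  200.80259503] [-4.07561351e-01  9.13176694e-01  2.49042647e-04 -1.41716335e-03] [0.07364452 0.04111793 0.02232439]
```

View pics/w3.png

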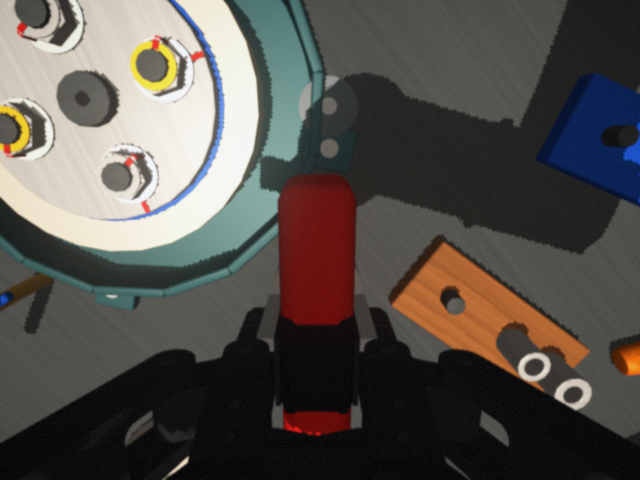

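```bash
python3 - <<'E'
from h import *
d=np.load('w3.npz');g=dict(image=d['image'],camera_matrix=d['K'],P=(d['A'],d['c']),depth=d['depth'])
st=read_state();p=np.array(st['position']);Rt=R.from_quat(st['ee_rot']).as_matrix()
print('post top',ray(g,453.5,299,40),dep(g,453,299),'foot side',)
for z,u,v in [(96,152,66),(96,121,177),(96,32,10),(88,83,97),(96,7,128)]: print(ray(g,u,v,z).round(1))
for u,v in [(318,185),(284,250),(354,250),(300,176),(334,176)]:
    w=dep(g,u,v);print('bar',(Rt.T@(w-p)).round(1))
# depth profile along bar end
for v in range(168,200,4): print(v,(Rt.T@(dep(g,318,v)-p)).round(1))
E
```

```text
post top [488.8076773  265.81702372  40.        ] [489.08616004 264.7696651   41.42460816] foot side
[529.2  10.4  96. ]
[588.7  39.4  96. ]
[556.5 -51.7  96. ]
[573.3  -8.1  88. ]
[616.4 -23.2  96. ]
bar [ 54.7  -0.3 -29.6]
bar [ 37.1  -9.8 -33.1]
bar [ 36.2  10.  -30.1]
bar [ 55.5  -5.9 -13.5]
bar [ 55.5   4.8 -13. ]
168 [ 40.6   0.5 199.9]
172 [ 37.3   0.5 200.5]
176 [ 55.6  -0.3 -14.6]
180 [ 55.5  -0.3 -24.3]
184 [ 55.1  -0.3 -30.9]
188 [ 54.2  -0.3 -32.2]
192 [ 53.3  -0.3 -33.5]
196 [ 52.3  -0.3 -33.6]
```

Request:
{"api": "servo_tool", "payload": {
  "rotation": [
    [0, 0, 0.0517],
    [0, 0, 0.0517],
    [0, 0, 0.0517],
    [0, 0, 0.0517],
    [0, 0, 0.0517]
  ],
  "slide": [
    [0.298, -0.569, 0],
    [0.298, -0.569, 0],
    [0.298, -0.569, -0.097],
    [0.298, -0.569, -0.097],
    [0.298, -0.569, -0.097]
  ],
  "grip": [-1, -1, -1, -1, -1]
}}

```text
clock: 5.98
position: [590.3, 38.4, 183.0]
ee_rot: [-0.552, 0.834, 0.0, -0.0]
contact_force: [-0.1, 0.6, -1.9]
gripper_width: 21.5
grasp_force: 60.5
```

```bash
python3 - <<'E'
from h import *
st=read_state();g=look('wrist');np.savez('w4.npz',image=g['image'],K=g['camera_matrix'],A=g['P'][0],c=g['P'][1],depth=g['depth'])
print(st['clock'],st['position'],st['ee_rot'],st['joints'].round(2))
im=rectify(g,92,498,648,-88,72,4)
save('w4.png',np.hstack([im]))
E
```

```text
5.975 [590.33279025  38.3897122  182.99660305] [-5.52001692e-01  8.33842984e-01  3.00829904e-05 -9.22349170e-05] [ 0.34  0.37 -0.15 -0.   -1.06 -0.74]
```

View pics/w4.png

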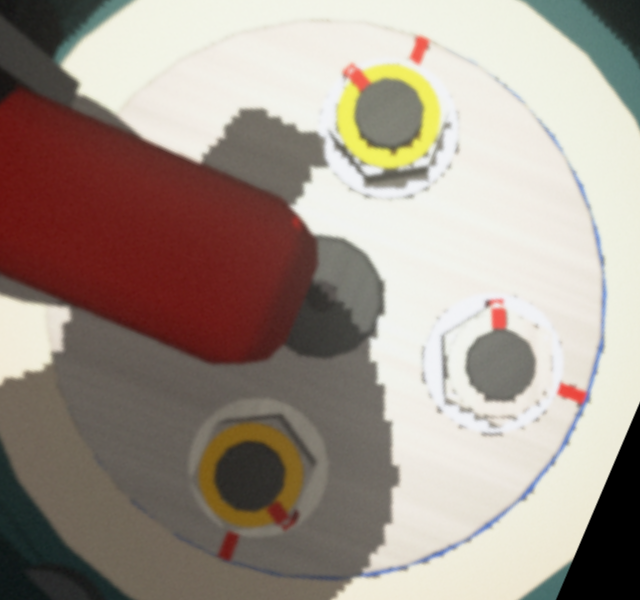

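The nuts measured at this second yaw agree with the first view: Y1 (619,-25), Y2 (529.3,9.2), P2 (557.2,-53.3), so P1 is about (591.2,37.1). Descending onto P1.

Request:
{"api": "servo_tool", "payload": {
  "rotation": [
    [0, 0, 0],
    [0, 0, 0],
    [0, 0, 0],
    [0, 0, 0],
    [0, 0, 0],
    [0, 0, 0]
  ],
  "slide": [
    [0.003, 0, 0],
    [0.003, 0, -0.08],
    [0.003, 0, -0.13],
    [0.003, 0, -0.17],
    [0.003, 0, -0.2],
    [0.003, 0, -0.2]
  ],
  "grip": [-1, -1, -1, -1, -1, -1]
}}

```text
clock: 6.78
position: [591.2, 37.1, 142.4]
ee_rot: [-0.551, 0.834, 0.0, -0.0]
contact_force: [0.9, -0.9, -2.4]
gripper_width: 21.1
grasp_force: 60.5
```

```bash
cat > s.py <<'E'
from h import *
s=read_state();q=s['ee_rot'];print(s['clock'],s['position'].round(1),'yaw',np.degrees(2*np.arctan2(q[1],q[0])).round(1)%360,'tilt',np.hypot(q[2],q[3]).round(4),'F',s['contact_force'].round(1),'T',s['wrist_torque'].round(3),'q',s['joints'].round(2))
E
python3 s.py
```

```text
6.775 [591.2  37.1 142.4] yaw 246.9 tilt 0.0002 F [ 0.9 -0.9 -2.4] T [-0.12  -0.225 -0.04 ] q [ 0.34  0.41 -0.2   0.   -0.97 -0.74]
```

Request:
{"api": "servo_tool", "payload": {
  "rotation": [
    [0, 0, -0.015],
    [0, 0, -0.04],
    [0, 0, -0.065],
    [0, 0, -0.09],
    [0, 0, -0.115],
    [0, 0, -0.14],
    [0, 0, -0.165],
    [0, 0, -0.18]
  ],
  "slide": [
    [0, 0, 0],
    [0, 0, 0],
    [0, 0, 0],
    [0, 0, 0],
    [0, 0, 0],
    [0, 0, 0],
    [0, 0, 0],
    [0, 0, 0]
  ],
  "grip": [-1, -1, -1, -1, -1, -1, -1, -1]
}}

```text
clock: 7.78
position: [591.1, 37.3, 143.3]
ee_rot: [-0.017, 1.0, 0.0, 0.0]
contact_force: [0.0, 0.4, -2.6]
gripper_width: 21.3
grasp_force: 60.7
```

```bash
python3 s.py
```

```text
7.775 [591.1  37.3 143.3] yaw 182.0 tilt 0.0001 F [ 0.   0.4 -2.6] T [0.011 0.031 0.161] q [ 0.34  0.4  -0.2  -0.   -0.97 -1.87]
```

Request:
{"api": "servo_tool", "payload": {
  "rotation": [
    [0, 0, 0.02],
    [0, 0, 0.02],
    [0, 0, 0.03],
    [0, 0, 0.058],
    [0, 0, 0.086],
    [0, 0, 0.114],
    [0, 0, 0.142],
    [0, 0, 0.17]
  ],
  "slide": [
    [0, 0, 0],
    [0, 0, 0.1],
    [0, 0, 0.2],
    [-0.05, -0.12, 0.2],
    [-0.1, -0.25, 0.2],
    [-0.1695, -0.4525, 0.2],
    [-0.1695, -0.4525, 0.2],
    [-0.1695, -0.4525, 0.2]
  ],
  "grip": [-1, -1, -1, -1, -1, -1, -1, -1]
}}

```text
clock: 8.78
position: [556.8, -53.9, 183.3]
ee_rot: [-0.527, 0.85, 0.0, 0.0]
contact_force: [1.4, 0.7, -2.7]
gripper_width: 21.3
grasp_force: 60.6
```

Request:
{"api": "servo_tool", "payload": {
  "rotation": [
    [0, 0, 0],
    [0, 0, 0],
    [0, 0, 0],
    [0, 0, 0],
    [0, 0, 0],
    [0, 0, 0]
  ],
  "slide": [
    [0, 0, 0],
    [0, 0, -0.08],
    [0, 0, -0.13],
    [0, 0, -0.17],
    [0, 0, -0.2],
    [0, 0, -0.2]
  ],
  "grip": [-1, -1, -1, -1, -1, -1]
}}

```text
clock: 9.52
position: [557.0, -53.3, 142.3]
ee_rot: [-0.525, 0.851, 0.0, -0.0]
contact_force: [0.1, 0.6, -3.0]
gripper_width: 20.9
grasp_force: 60.6
```

```bash
python3 s.py
```

```text
9.525 [557.  -53.3 142.3] yaw 243.3 tilt 0.0005 F [ 0.1  0.6 -3. ] T [-0.023 -0.011 -0.   ] q [ 0.19  0.36 -0.28 -0.   -0.94 -0.66]
```

Request:
{"api": "servo_tool", "payload": {
  "rotation": [
    [0, 0, -0.015],
    [0, 0, -0.04],
    [0, 0, -0.065],
    [0, 0, -0.09],
    [0, 0, -0.115],
    [0, 0, -0.14],
    [0, 0, -0.165],
    [0, 0, -0.18]
  ],
  "slide": [
    [0, 0, 0],
    [0, 0, 0],
    [0, 0, 0],
    [0, 0, 0],
    [0, 0, 0],
    [0, 0, 0],
    [0, 0, 0],
    [0, 0, 0]
  ],
  "grip": [-1, -1, -1, -1, -1, -1, -1, -1]
}}

```text
clock: 10.52
position: [556.8, -52.6, 143.2]
ee_rot: [0.014, 1.0, 0.001, -0.0]
contact_force: [-1.4, 3.4, -1.8]
gripper_width: 20.8
grasp_force: 60.7
```

Request:
{"api": "servo_tool", "payload": {
  "rotation": [
    [0, 0, 0],
    [0, 0, -0.02],
    [0, 0, -0.04],
    [0, 0, -0.065],
    [0, 0, -0.09],
    [0, 0, -0.115],
    [0, 0, -0.13],
    [0, 0, -0.13]
  ],
  "slide": [
    [0, 0, 0],
    [0, 0, 0],
    [0, 0, 0],
    [0, 0, 0],
    [0, 0, 0],
    [0, 0, 0],
    [0, 0, 0],
    [0, 0, 0]
  ],
  "grip": [-1, -1, -1, -1, -1, -1, -1, -1]
}}

```text
clock: 11.52
position: [557.1, -52.1, 143.2]
ee_rot: [0.408, 0.913, 0.001, -0.0]
contact_force: [-3.0, 4.9, -1.0]
gripper_width: 21.4
grasp_force: 60.8
```

```bash
python3 s.py
```

```text
11.525 [557.1 -52.1 143.2] yaw 131.8 tilt 0.001 F [-3.   4.9 -1. ] T [1.973 0.729 0.044] q [ 0.2   0.35 -0.28 -0.   -0.94 -2.61]
```

Request:
{"api": "servo_tool", "payload": {
  "rotation": [
    [0, 0, 0],
    [0, 0, -0.01],
    [0, 0, -0.016],
    [0, 0, -0.016]
  ],
  "slide": [
    [-0.002, 0.005, 0],
    [-0.002, 0.007, 0],
    [-0.002, 0.007, 0],
    [-0.002, 0.007, 0]
  ],
  "grip": [-1, -1, -1, -1]
}}

```text
clock: 12.02
position: [557.0, -51.7, 143.2]
ee_rot: [0.453, 0.891, 0.0, 0.0]
contact_force: [-1.1, 3.6, -0.9]
gripper_width: 21.2
grasp_force: 60.8
```

```bash
python3 s.py
```

```text
12.025 [557.  -51.7 143.2] yaw 126.1 tilt 0.0003 F [-1.1  3.6 -0.9] T [1.088 0.351 0.125] q [ 0.2   0.35 -0.28 -0.   -0.94 -2.71]
```

Request:
{"api": "servo_tool", "payload": {
  "rotation": [
    [0, 0, -0.004],
    [0, 0, -0.008],
    [0, 0, -0.012],
    [0, 0, -0.012]
  ],
  "slide": [
    [0, 0.004, 0],
    [0, 0.005, 0],
    [0, 0.005, 0],
    [0, 0.005, 0]
  ],
  "grip": [-1, -1, -1, -1]
}}

```text
clock: 12.52
position: [557.0, -51.2, 143.1]
ee_rot: [0.487, 0.873, -0.0, 0.0]
contact_force: [-0.5, -0.6, -0.1]
gripper_width: 21.2
grasp_force: 60.9
```

```bash
python3 s.py
```

```text
12.525 [557.  -51.2 143.1] yaw 121.6 tilt 0.0003 F [-0.5 -0.6 -0.1] T [-0.198  0.216  0.12 ] q [ 0.2   0.35 -0.28  0.   -0.94 -2.79]
```

Request:
{"api": "servo_tool", "payload": {
  "rotation": [
    [0, 0, -0.003],
    [0, 0, -0.006],
    [0, 0, -0.008]
  ],
  "slide": [
    [0, 0, 0],
    [0, 0, 0],
    [0, 0, 0]
  ],
  "grip": [-1, -1, -1]
}}

```text
clock: 12.9
position: [557.0, -51.1, 143.1]
ee_rot: [0.51, 0.86, -0.0, 0.0]
contact_force: [0.5, -1.9, -0.5]
gripper_width: 21.4
grasp_force: 61.0
```

```bash
python3 s.py
```

```text
12.9 [557.  -51.1 143.1] yaw 118.7 tilt 0.0003 F [ 0.5 -1.9 -0.5] T [-0.498  0.005  0.168] q [ 0.2   0.35 -0.28  0.   -0.94 -2.84]
```

Request:
{"api": "servo_tool", "payload": {
  "rotation": [
    [0, 0, -0.003],
    [0, 0, -0.006],
    [0, 0, -0.008]
  ],
  "slide": [
    [0, -0.001, 0],
    [0, -0.002, 0],
    [0, -0.002, 0]
  ],
  "grip": [-1, -1, -1]
}}

```text
clock: 13.28
position: [557.1, -51.1, 143.1]
ee_rot: [0.531, 0.847, 0.0, 0.0]
contact_force: [-0.2, -0.6, 0.0]
gripper_width: 21.1
grasp_force: 61.1
```

```bash
python3 s.py
```

```text
13.275 [557.1 -51.1 143.1] yaw 115.9 tilt 0.0003 F [-0.2 -0.6  0. ] T [-0.199  0.02   0.349] q [ 0.2   0.35 -0.28  0.   -0.94 -2.89]
```

Request:
{"api": "servo_tool", "payload": {
  "rotation": [
    [0, 0, -0.002],
    [0, 0, -0.002]
  ],
  "slide": [
    [0, 0, 0],
    [0, 0, 0]
  ],
  "grip": [-1, -1]
}}

```text
clock: 13.52
position: [557.0, -51.2, 143.0]
ee_rot: [0.536, 0.844, 0.0, 0.0]
contact_force: [0.0, -1.1, -0.0]
gripper_width: 21.6
grasp_force: 61.1
```

```bash
python3 s.py
```

```text
13.525 [557.  -51.2 143. ] yaw 115.2 tilt 0.0003 F [ 0.  -1.1 -0. ] T [-0.052 -0.085  0.406] q [ 0.2   0.35 -0.28  0.   -0.94 -2.9 ]
```

Request:
{"api": "servo_tool", "payload": {
  "rotation": [
    [0, 0, -0.002],
    [0, 0, -0.002],
    [0, 0, 0.02],
    [0, 0, 0.035],
    [0, 0, 0.04],
    [0, 0, 0.068],
    [0, 0, 0.096],
    [0, 0, 0.124]
  ],
  "slide": [
    [0, 0, 0],
    [0, 0, 0],
    [0, 0, 0],
    [0, 0, 0.08],
    [0, 0, 0.2],
    [0.04, 0.1, 0.2],
    [0.1, 0.25, 0.2],
    [0.172, 0.4425, 0.2]
  ],
  "grip": [-1, -1, -1, -1, -1, -1, -1, -1]
}}

```text
clock: 14.52
position: [590.3, 37.5, 181.8]
ee_rot: [0.174, 0.985, -0.0, -0.001]
contact_force: [0.3, 0.5, -2.5]
gripper_width: 21.2
grasp_force: 61.6
```

Request:
{"api": "servo_tool", "payload": {
  "rotation": [
    [0, 0, 0.028],
    [0, 0, 0.056],
    [0, 0, 0.084],
    [0, 0, 0.112],
    [0, 0, 0.14],
    [0, 0, 0.168],
    [0, 0, 0.196],
    [0, 0, 0.224]
  ],
  "slide": [
    [0, 0, 0],
    [0, 0, 0],
    [0, 0, 0],
    [0, 0, 0],
    [0, 0, 0],
    [0, 0, 0],
    [0, 0, 0],
    [0, 0, 0]
  ],
  "grip": [-1, -1, -1, -1, -1, -1, -1, -1]
}}

```text
clock: 15.52
position: [590.0, 37.2, 181.5]
ee_rot: [-0.505, 0.863, 0.001, -0.001]
contact_force: [0.3, -0.7, -2.6]
gripper_width: 21.1
grasp_force: 61.6
```

Request:
{"api": "servo_tool", "payload": {
  "rotation": [
    [0, 0, 0.028],
    [0, 0, 0.032],
    [0, 0, 0.032]
  ],
  "slide": [
    [0, 0, 0],
    [0, 0, 0],
    [0, 0, 0]
  ],
  "grip": [-1, -1, -1]
}}

```text
clock: 15.9
position: [590.7, 37.2, 182.3]
ee_rot: [-0.586, 0.81, 0.0, -0.001]
contact_force: [-0.5, -0.7, -2.0]
gripper_width: 21.0
grasp_force: 61.6
```

```bash
python3 s.py; python3 - <<'E'
from h import *
g=look('wrist');im=rectify(g,92,498,648,-88,72,4);save('w5.png',im)
E
```

```text
15.9 [590.7  37.2 182.3] yaw 251.8 tilt 0.0007 F [-0.5 -0.7 -2. ] T [-0.035  0.023  0.   ] q [ 0.34  0.37 -0.15 -0.   -1.06 -0.65]
```

View pics/w5.png

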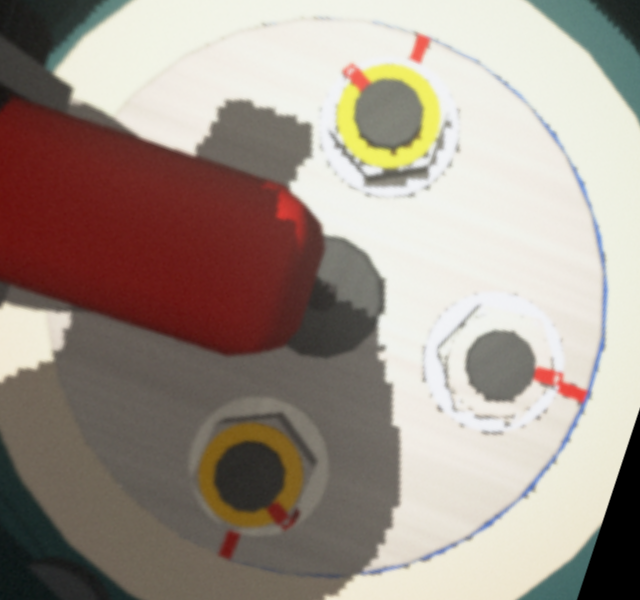

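P2's stripe at (553,382) now lines up with its flange mark, and the wheel hasn't moved. Back on P1 for the opposite nut.

Request:
{"api": "servo_tool", "payload": {
  "rotation": [
    [0, 0, 0],
    [0, 0, 0],
    [0, 0, 0],
    [0, 0, 0],
    [0, 0, 0]
  ],
  "slide": [
    [0, 0, -0.08],
    [0, 0, -0.13],
    [0, 0, -0.17],
    [0, 0, -0.2],
    [0, 0, -0.2]
  ],
  "grip": [-1, -1, -1, -1, -1]
}}

```text
clock: 16.58
position: [591.3, 37.2, 142.4]
ee_rot: [-0.588, 0.809, -0.0, -0.0]
contact_force: [0.6, -0.7, -3.1]
gripper_width: 21.0
grasp_force: 61.5
```

```bash
python3 s.py
```

```text
16.575 [591.3  37.2 142.4] yaw 252.0 tilt 0.0001 F [ 0.6 -0.7 -3.1] T [-0.109 -0.337 -0.046] q [ 0.34  0.41 -0.2   0.   -0.97 -0.65]
```

Request:
{"api": "servo_tool", "payload": {
  "rotation": [
    [0, 0, -0.02],
    [0, 0, -0.045],
    [0, 0, -0.07],
    [0, 0, -0.095],
    [0, 0, -0.12],
    [0, 0, -0.145],
    [0, 0, -0.17],
    [0, 0, -0.185]
  ],
  "slide": [
    [0, 0, 0],
    [0, 0, 0],
    [0, 0, 0],
    [0, 0, 0],
    [0, 0, 0],
    [0, 0, 0],
    [0, 0, 0],
    [0, 0, 0]
  ],
  "grip": [-1, -1, -1, -1, -1, -1, -1, -1]
}}

```text
clock: 17.58
position: [591.1, 37.2, 143.3]
ee_rot: [-0.046, 0.999, -0.0, -0.0]
contact_force: [0.4, -0.6, -2.5]
gripper_width: 21.1
grasp_force: 61.7
```

```bash
python3 s.py
```

```text
17.575 [591.1  37.2 143.3] yaw 185.2 tilt 0.0 F [ 0.4 -0.6 -2.5] T [-0.008 -0.044  0.227] q [ 0.34  0.41 -0.2   0.   -0.97 -1.82]
```

Request:
{"api": "servo_tool", "payload": {
  "rotation": [
    [0, 0, -0.004],
    [0, 0, -0.008],
    [0, 0, -0.01]
  ],
  "slide": [
    [0, 0, 0],
    [0, 0, 0],
    [0, 0, 0]
  ],
  "grip": [-1, -1, -1]
}}

```text
clock: 17.95
position: [591.2, 37.3, 143.2]
ee_rot: [-0.016, 1.0, 0.0, 0.0]
contact_force: [-0.7, -0.1, -0.3]
gripper_width: 21.2
grasp_force: 61.9
```

```bash
python3 s.py
```

```text
17.95 [591.2  37.3 143.2] yaw 181.8 tilt 0.0001 F [-0.7 -0.1 -0.3] T [0.132 0.207 0.148] q [ 0.34  0.41 -0.2   0.   -0.97 -1.88]
```

Request:
{"api": "servo_tool", "payload": {
  "rotation": [
    [0, 0, -0.004],
    [0, 0, -0.008],
    [0, 0, -0.01]
  ],
  "slide": [
    [0, 0, 0],
    [0, 0, 0],
    [0, 0, 0]
  ],
  "grip": [-1, -1, -1]
}}

```text
clock: 18.32
position: [591.2, 37.3, 143.2]
ee_rot: [0.016, 1.0, 0.0, 0.0]
contact_force: [-0.5, 1.0, 1.4]
gripper_width: 21.3
grasp_force: 62.2
```

```bash
python3 s.py
```

```text
18.325 [591.2  37.3 143.2] yaw 178.1 tilt 0.0001 F [-0.5  1.   1.4] T [0.277 0.594 0.163] q [ 0.34  0.41 -0.2  -0.   -0.97 -1.94]
```

Request:
{"api": "servo_tool", "payload": {
  "rotation": [
    [0, 0, -0.004],
    [0, 0, -0.006],
    [0, 0, -0.006]
  ],
  "slide": [
    [0, 0, 0],
    [0, 0, 0],
    [0, 0, 0]
  ],
  "grip": [-1, -1, -1]
}}

```text
clock: 18.7
position: [591.2, 37.3, 143.1]
ee_rot: [0.035, 0.999, 0.0, 0.0]
contact_force: [-2.0, 1.1, 2.3]
gripper_width: 21.3
grasp_force: 62.3
```

```bash
python3 s.py
```

```text
18.7 [591.2  37.3 143.1] yaw 176.0 tilt 0.0001 F [-2.   1.1  2.3] T [0.452 0.654 0.268] q [ 0.34  0.41 -0.2   0.   -0.97 -1.98]
```

Request:
{"api": "servo_tool", "payload": {
  "rotation": [
    [0, 0, -0.002],
    [0, 0, -0.004],
    [0, 0, -0.004]
  ],
  "slide": [
    [0, 0, 0],
    [0, 0, 0],
    [0, 0, 0]
  ],
  "grip": [-1, -1, -1]
}}

```text
clock: 19.08
position: [591.2, 37.3, 143.0]
ee_rot: [0.047, 0.999, 0.0, 0.0]
contact_force: [-1.3, 1.8, 2.2]
gripper_width: 21.5
grasp_force: 62.4
```

```bash
python3 s.py
```

```text
19.075 [591.2  37.3 143. ] yaw 174.6 tilt 0.0001 F [-1.3  1.8  2.2] T [0.58  0.69  0.371] q [ 0.34  0.41 -0.2  -0.   -0.97 -2.  ]
```

Request:
{"api": "servo_tool", "payload": {
  "rotation": [
    [0, 0, -0.003],
    [0, 0, -0.003],
    [0, 0, 0.02],
    [0, 0, 0.035],
    [0, 0, 0.04],
    [0, 0, 0.068],
    [0, 0, 0.096],
    [0, 0, 0.125]
  ],
  "slide": [
    [0, 0, 0],
    [0, 0, 0],
    [0, 0, 0],
    [0, 0, 0.08],
    [0, 0, 0.2],
    [0.03, -0.1, 0.2],
    [0.1, -0.2, 0.2],
    [0.139, -0.312, 0.2]
  ],
  "grip": [-1, -1, -1, -1, -1, -1, -1, -1]
}}

```text
clock: 20.08
position: [619.3, -26.0, 181.5]
ee_rot: [-0.34, 0.94, 0.0, -0.0]
contact_force: [-0.9, -0.4, -2.5]
gripper_width: 21.3
grasp_force: 62.0
```

Request:
{"api": "servo_tool", "payload": {
  "rotation": [
    [0, 0, 0],
    [0, 0, 0],
    [0, 0, 0],
    [0, 0, 0],
    [0, 0, 0],
    [0, 0, 0],
    [0, 0, 0]
  ],
  "slide": [
    [0, 0, 0],
    [0, 0, 0],
    [0, 0, -0.08],
    [0, 0, -0.13],
    [0, 0, -0.17],
    [0, 0, -0.2],
    [0, 0, -0.2]
  ],
  "grip": [-1, -1, -1, -1, -1, -1, -1]
}}

```text
clock: 20.95
position: [618.7, -25.1, 142.3]
ee_rot: [-0.339, 0.941, 0.0, -0.001]
contact_force: [-0.7, -0.4, -3.7]
gripper_width: 21.2
grasp_force: 62.1
```

```bash
python3 s.py
```

```text
20.95 [618.7 -25.1 142.3] yaw 219.6 tilt 0.0005 F [-0.7 -0.4 -3.7] T [-0.034 -0.001  0.021] q [ 0.22  0.45 -0.13 -0.   -1.   -1.1 ]
```

Request:
{"api": "servo_tool", "payload": {
  "rotation": [
    [0, 0, -0.02],
    [0, 0, -0.045],
    [0, 0, -0.07],
    [0, 0, -0.095],
    [0, 0, -0.12],
    [0, 0, -0.145],
    [0, 0, -0.165],
    [0, 0, -0.175]
  ],
  "slide": [
    [0, 0, 0],
    [0, 0, 0],
    [0, 0, 0],
    [0, 0, 0],
    [0, 0, 0],
    [0, 0, 0],
    [0, 0, 0],
    [0, 0, 0]
  ],
  "grip": [-1, -1, -1, -1, -1, -1, -1, -1]
}}

```text
clock: 21.95
position: [618.8, -24.5, 143.3]
ee_rot: [0.204, 0.979, 0.0, -0.0]
contact_force: [-1.2, 2.5, -2.5]
gripper_width: 21.5
grasp_force: 61.9
```

Request:
{"api": "servo_tool", "payload": {
  "rotation": [
    [0, 0, -0.004],
    [0, 0, -0.008],
    [0, 0, -0.01]
  ],
  "slide": [
    [0, 0, 0],
    [0, 0, 0],
    [0, 0, 0]
  ],
  "grip": [-1, -1, -1]
}}

```text
clock: 22.32
position: [618.9, -24.6, 143.2]
ee_rot: [0.234, 0.972, 0.0, -0.0]
contact_force: [-2.8, 5.0, -0.1]
gripper_width: 21.2
grasp_force: 62.2
```

```bash
python3 s.py
```

```text
22.325 [618.9 -24.6 143.2] yaw 153.0 tilt 0.0004 F [-2.8  5.  -0.1] T [1.733 0.859 0.159] q [ 0.22  0.45 -0.13 -0.   -1.   -2.26]
```

Request:
{"api": "servo_tool", "payload": {
  "rotation": [
    [0, 0, 0],
    [0, 0, -0.004],
    [0, 0, -0.008],
    [0, 0, -0.01]
  ],
  "slide": [
    [-0.002, 0.004, 0],
    [-0.002, 0.006, 0],
    [-0.002, 0.006, 0],
    [-0.002, 0.006, 0]
  ],
  "grip": [-1, -1, -1, -1]
}}

```text
clock: 22.82
position: [618.8, -24.3, 143.2]
ee_rot: [0.265, 0.964, -0.0, 0.0]
contact_force: [-1.0, 1.8, 1.0]
gripper_width: 21.2
grasp_force: 62.4
```

```bash
python3 s.py
```

```text
22.825 [618.8 -24.3 143.2] yaw 149.3 tilt 0.0003 F [-1.   1.8  1. ] T [0.529 0.447 0.196] q [ 0.22  0.45 -0.13  0.   -1.   -2.33]
```

Request:
{"api": "servo_tool", "payload": {
  "rotation": [
    [0, 0, -0.003],
    [0, 0, -0.006],
    [0, 0, -0.007]
  ],
  "slide": [
    [0, 0.002, 0],
    [0, 0.002, 0],
    [0, 0.002, 0]
  ],
  "grip": [-1, -1, -1]
}}

```text
clock: 23.2
position: [618.8, -24.0, 143.2]
ee_rot: [0.285, 0.958, -0.0, 0.0]
contact_force: [0.5, 0.0, 1.3]
gripper_width: 21.4
grasp_force: 62.5
```

```bash
python3 s.py
```

```text
23.2 [618.8 -24.  143.2] yaw 146.8 tilt 0.0004 F [0.5 0.  1.3] T [-0.286  0.303  0.256] q [ 0.22  0.45 -0.13  0.   -1.   -2.37]
```

Request:
{"api": "servo_tool", "payload": {
  "rotation": [
    [0, 0, -0.002],
    [0, 0, -0.004],
    [0, 0, -0.004]
  ],
  "slide": [
    [0, 0, 0],
    [0, 0, 0],
    [0, 0, 0]
  ],
  "grip": [-1, -1, -1]
}}

```text
clock: 23.58
position: [618.8, -23.9, 143.1]
ee_rot: [0.297, 0.955, -0.0, 0.0]
contact_force: [0.3, -2.2, 1.7]
gripper_width: 20.9
grasp_force: 62.5
```

```bash
python3 s.py
```

```text
23.575 [618.8 -23.9 143.1] yaw 145.4 tilt 0.0003 F [ 0.3 -2.2  1.7] T [-0.732  0.19   0.32 ] q [ 0.22  0.45 -0.13  0.   -1.   -2.4 ]
```

Request:
{"api": "servo_tool", "payload": {
  "rotation": [
    [0, 0, -0.002],
    [0, 0, -0.004],
    [0, 0, -0.004]
  ],
  "slide": [
    [0, -0.002, 0],
    [0, -0.002, 0],
    [0, -0.002, 0]
  ],
  "grip": [-1, -1, -1]
}}

```text
clock: 23.95
position: [618.8, -23.9, 143.0]
ee_rot: [0.309, 0.951, 0.0, 0.0]
contact_force: [-0.5, -1.5, 1.4]
gripper_width: 21.1
grasp_force: 62.6
```

```bash
python3 s.py
```

```text
23.95 [618.8 -23.9 143. ] yaw 144.0 tilt 0.0002 F [-0.5 -1.5  1.4] T [-0.368  0.117  0.423] q [ 0.22  0.45 -0.13  0.   -1.   -2.42]
```

Request:
{"api": "servo_tool", "payload": {
  "rotation": [
    [0, 0, -0.001],
    [0, 0, -0.001],
    [0, 0, 0.02],
    [0, 0, 0.035],
    [0, 0, 0.04],
    [0, 0, 0.068],
    [0, 0, 0.096],
    [0, 0, 0.125]
  ],
  "slide": [
    [0, 0, 0],
    [0, 0, 0],
    [0, 0, 0],
    [0, 0, 0.08],
    [0, 0, 0.2],
    [-0.1, 0.04, 0.2],
    [-0.25, 0.1, 0.2],
    [-0.447, 0.169, 0.2]
  ],
  "grip": [-1, -1, -1, -1, -1, -1, -1, -1]
}}

```text
clock: 24.95
position: [527.9, 10.4, 181.4]
ee_rot: [-0.08, 0.997, 0.001, -0.001]
contact_force: [0.5, 1.1, -3.0]
gripper_width: 21.1
grasp_force: 62.1
```

Request:
{"api": "servo_tool", "payload": {
  "rotation": [
    [0, 0, 0.028],
    [0, 0, 0.056],
    [0, 0, 0.078],
    [0, 0, 0.078],
    [0, 0, 0.078],
    [0, 0, 0.078],
    [0, 0, 0.078],
    [0, 0, 0.078]
  ],
  "slide": [
    [0, 0, 0],
    [0, 0, 0],
    [0, 0, 0],
    [0, 0, -0.08],
    [0, 0, -0.13],
    [0, 0, -0.17],
    [0, 0, -0.2],
    [0, 0, -0.2]
  ],
  "grip": [-1, -1, -1, -1, -1, -1, -1, -1]
}}

```text
clock: 25.95
position: [529.1, 9.8, 142.4]
ee_rot: [-0.318, 0.948, 0.0, -0.0]
contact_force: [0.5, 0.3, -1.3]
gripper_width: 21.2
grasp_force: 62.0
```

```bash
python3 s.py
```

```text
25.95 [529.1   9.8 142.4] yaw 217.0 tilt 0.0004 F [ 0.5  0.3 -1.3] T [-0.019 -0.005 -0.029] q [ 0.33  0.31 -0.35 -0.   -0.91 -1.25]
```

Seated on Y2, the last nut.

Request:
{"api": "servo_tool", "payload": {
  "rotation": [
    [0, 0, -0.02],
    [0, 0, -0.045],
    [0, 0, -0.07],
    [0, 0, -0.095],
    [0, 0, -0.12],
    [0, 0, -0.145],
    [0, 0, -0.165],
    [0, 0, -0.175]
  ],
  "slide": [
    [0, 0, 0],
    [0, 0, 0],
    [0, 0, 0],
    [0, 0, 0],
    [0, 0, 0],
    [0, 0, 0],
    [0, 0, 0],
    [0, 0, 0]
  ],
  "grip": [-1, -1, -1, -1, -1, -1, -1, -1]
}}

```text
clock: 26.95
position: [529.1, 10.1, 143.3]
ee_rot: [0.225, 0.974, 0.0, 0.0]
contact_force: [-0.2, 1.1, -2.9]
gripper_width: 21.2
grasp_force: 62.0
```

```bash
python3 s.py
```

```text
26.95 [529.1  10.1 143.3] yaw 154.0 tilt 0.0003 F [-0.2  1.1 -2.9] T [0.371 0.253 0.204] q [ 0.33  0.31 -0.35 -0.   -0.91 -2.35]
```

Request:
{"api": "servo_tool", "payload": {
  "rotation": [
    [0, 0, -0.004],
    [0, 0, -0.008],
    [0, 0, -0.012],
    [0, 0, -0.014]
  ],
  "slide": [
    [0, 0.002, 0],
    [0, 0.002, 0],
    [0, 0.002, 0],
    [0, 0.002, 0]
  ],
  "grip": [-1, -1, -1, -1]
}}

```text
clock: 27.45
position: [529.2, 10.2, 143.2]
ee_rot: [0.267, 0.964, 0.0, 0.0]
contact_force: [-1.1, -0.5, 0.0]
gripper_width: 21.4
grasp_force: 62.4
```

```bash
python3 s.py
```

```text
27.45 [529.2  10.2 143.2] yaw 149.0 tilt 0.0001 F [-1.1 -0.5  0. ] T [0.203 0.534 0.181] q [ 0.33  0.31 -0.35  0.   -0.91 -2.44]
```

Request:
{"api": "servo_tool", "payload": {
  "rotation": [
    [0, 0, -0.003],
    [0, 0, -0.006],
    [0, 0, -0.008]
  ],
  "slide": [
    [-0.001, 0, 0],
    [-0.001, 0, 0],
    [-0.001, 0, 0]
  ],
  "grip": [-1, -1, -1]
}}

```text
clock: 27.82
position: [529.2, 10.3, 143.1]
ee_rot: [0.291, 0.957, 0.0, 0.0]
contact_force: [-1.5, 0.5, 1.6]
gripper_width: 20.8
grasp_force: 62.6
```

```bash
python3 s.py
```

```text
27.825 [529.2  10.3 143.1] yaw 146.1 tilt 0.0002 F [-1.5  0.5  1.6] T [0.213 0.448 0.32 ] q [ 0.33  0.31 -0.35  0.   -0.91 -2.49]
```

Request:
{"api": "servo_tool", "payload": {
  "rotation": [
    [0, 0, -0.002],
    [0, 0, -0.004],
    [0, 0, -0.005],
    [0, 0, -0.005]
  ],
  "slide": [
    [0, 0, 0],
    [0, 0, 0],
    [0, 0, 0],
    [0, 0, 0]
  ],
  "grip": [-1, -1, -1, -1]
}}

```text
clock: 28.32
position: [529.2, 10.3, 143.0]
ee_rot: [0.306, 0.952, 0.0, 0.0]
contact_force: [0.3, 0.8, 2.3]
gripper_width: 21.4
grasp_force: 62.7
```

```bash
python3 s.py
```

```text
28.325 [529.2  10.3 143. ] yaw 144.4 tilt 0.0002 F [0.3 0.8 2.3] T [0.277 0.39  0.445] q [ 0.33  0.31 -0.35  0.   -0.91 -2.52]
```

Request:
{"api": "servo_tool", "payload": {
  "rotation": [
    [0, 0, 0.02],
    [0, 0, 0.035],
    [0, 0, 0.04],
    [0, 0, 0.068],
    [0, 0, 0.096],
    [0, 0, 0.125],
    [0, 0, 0.15],
    [0, 0, 0.174]
  ],
  "slide": [
    [0, 0, 0],
    [0, 0, 0.1],
    [0, 0, 0.3],
    [0, 0.2, 0.3],
    [0, 0.45, 0.3],
    [0, 0.69, 0.3],
    [0, 0.69, 0.3],
    [0, 0.69, 0.3]
  ],
  "grip": [-1, -1, -1, -1, -1, -1, -1, -1]
}}

```text
clock: 29.32
position: [528.5, 148.9, 201.6]
ee_rot: [-0.235, 0.972, 0.0, -0.001]
contact_force: [0.1, 0.8, -2.5]
gripper_width: 21.3
grasp_force: 62.1
```

Request:
{"api": "servo_tool", "payload": {
  "rotation": [
    [0, 0, 0],
    [0, 0, 0]
  ],
  "slide": [
    [0, 0, 0],
    [0, 0, 0]
  ],
  "grip": [-1, -1]
}}

```text
clock: 29.58
position: [528.8, 148.0, 202.4]
ee_rot: [-0.232, 0.973, 0.0, -0.0]
contact_force: [-0.3, 0.0, -3.2]
gripper_width: 21.0
grasp_force: 62.1
```

```bash
python3 s.py; python3 - <<'E'
from h import *
g=look('wrist')
a=rectify(g,92,498,648,-88,72,2.5);b=rectify(g,40,430,530,200,360,5)
a=cv2.resize(a,(a.shape[1],a.shape[0]));H=max(a.shape[0],b.shape[0]);
save('w6.png',cv2.resize(b,None,fx=1,fy=1)); 
E
```

```text
29.575 [528.8 148.  202.4] yaw 206.8 tilt 0.0004 F [-0.3  0.  -3.2] T [-0.02  -0.001 -0.021] q [ 0.57  0.28 -0.22 -0.   -1.07 -1.67]
```

View pics/w6.png

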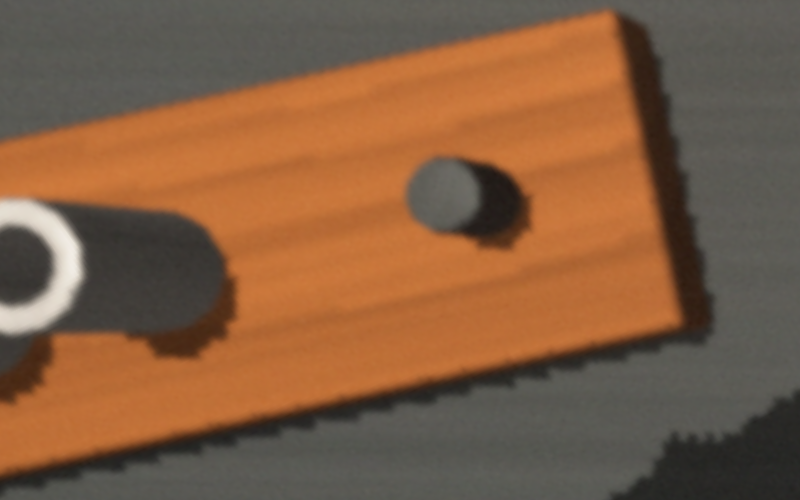

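The post top at (444,194) in this crop is (491.2, 271.2), the same place where I grasped the wrench. Returning it there.

Request:
{"api": "servo_tool", "payload": {
  "rotation": [
    [0, 0, 0],
    [0, 0, 0],
    [0, 0, 0],
    [0, 0, 0],
    [0, 0, 0]
  ],
  "slide": [
    [-0.189, 0.615, 0],
    [-0.189, 0.615, 0],
    [-0.189, 0.615, 0],
    [-0.189, 0.615, 0],
    [-0.189, 0.615, 0]
  ],
  "grip": [-1, -1, -1, -1, -1]
}}

```text
clock: 30.25
position: [491.4, 270.1, 202.8]
ee_rot: [-0.232, 0.973, -0.0, -0.0]
contact_force: [-0.1, -0.7, -3.3]
gripper_width: 21.1
grasp_force: 62.1
```

Request:
{"api": "servo_tool", "payload": {
  "rotation": [
    [0, 0, 0],
    [0, 0, 0],
    [0, 0, 0],
    [0, 0, 0],
    [0, 0, 0],
    [0, 0, 0],
    [0, 0, 0]
  ],
  "slide": [
    [0, 0, -0.2],
    [0, 0, -0.4],
    [0, 0, -0.5],
    [0, 0, -0.55],
    [0, 0, -0.58],
    [0, 0, -0.595],
    [0, 0, -0.595]
  ],
  "grip": [-1, -1, -1, -1, -1, -1, -1]
}}

```text
clock: 31.12
position: [491.5, 271.4, 84.5]
ee_rot: [-0.233, 0.972, 0.0, 0.0]
contact_force: [-0.3, 0.2, -2.5]
gripper_width: 21.3
grasp_force: 62.0
```

```bash
python3 s.py
```

```text
31.125 [491.5 271.4  84.5] yaw 207.0 tilt 0.0005 F [-0.3  0.2 -2.5] T [-0.013 -0.003  0.033] q [ 0.79  0.43 -0.34  0.   -0.8  -1.89]
```

Request:
{"api": "servo_tool", "payload": {
  "rotation": [
    [0, 0, 0],
    [0, 0, 0],
    [0, 0, 0]
  ],
  "slide": [
    [0, 0, -0.005],
    [0, 0, -0.007],
    [0, 0, -0.007]
  ],
  "grip": [-1, -1, -1]
}}

```text
clock: 31.5
position: [491.5, 271.5, 83.2]
ee_rot: [-0.233, 0.972, 0.0, 0.001]
contact_force: [0.1, -0.0, -0.1]
gripper_width: 21.4
grasp_force: 62.3
```

```bash
python3 s.py
```

```text
31.5 [491.5 271.5  83.2] yaw 207.0 tilt 0.0005 F [ 0.1 -0.  -0.1] T [0.016 0.254 0.026] q [ 0.79  0.43 -0.34  0.   -0.8  -1.89]
```

The wrench is resting on the wood. I'll open, rise straight up, and look.

Request:
{"api": "servo_tool", "payload": {
  "rotation": [
    [0, 0, 0],
    [0, 0, 0],
    [0, 0, 0],
    [0, 0, 0],
    [0, 0, 0],
    [0, 0, 0]
  ],
  "slide": [
    [0, 0, 0],
    [0, 0, 0],
    [0, 0, 0],
    [0, 0, 0],
    [0, 0, 0],
    [0, 0, 0]
  ],
  "grip": [1, 1, 1, 1, 1, 1]
}}

```text
clock: 32.25
position: [491.2, 271.2, 82.5]
ee_rot: [-0.233, 0.972, 0.0, -0.0]
contact_force: [-0.0, -1.0, 1.0]
gripper_width: 85.5
grasp_force: 0.0
```

Request:
{"api": "servo_tool", "payload": {
  "rotation": [
    [0, 0, 0],
    [0, 0, 0],
    [0, 0, 0],
    [0, 0, 0],
    [0, 0, 0],
    [0, 0, 0]
  ],
  "slide": [
    [0, 0, 0.1],
    [0, 0, 0.3],
    [0, 0, 0.6],
    [0, 0, 0.7],
    [0, -0.5, 0.8],
    [0.2, -0.8, 0.8]
  ],
  "grip": [1, 1, 1, 1, 1, 1]
}}

```text
clock: 33.0
position: [514.2, 151.5, 240.8]
ee_rot: [-0.235, 0.972, 0.0, 0.001]
contact_force: [0.1, 0.4, -1.3]
gripper_width: 85.4
grasp_force: 0.0
```

Request:
{"api": "servo_tool", "payload": {
  "rotation": [
    [0, 0, 0],
    [0, 0, 0],
    [0, 0, 0]
  ],
  "slide": [
    [0, 0, 0],
    [0, 0, 0],
    [0, 0, 0]
  ],
  "grip": [1, 1, 1]
}}

```text
clock: 33.38
position: [514.3, 153.1, 239.0]
ee_rot: [-0.234, 0.972, -0.0, -0.0]
contact_force: [1.1, -0.1, 0.1]
gripper_width: 85.5
grasp_force: 0.0
```

```bash
python3 s.py; python3 - <<'E'
from h import *
g=look('wrist');save('w7.png',g['image'])
im=rectify(g,117,400,580,190,340,4)
hs=cv2.cvtColor(im,cv2.COLOR_RGB2HSV)
m=((hs[...,0]<8)|(hs[...,0]>172))&(hs[...,1]>150)&(hs[...,2]>120)
n,l,s,c=cv2.connectedComponentsWithStats(m.astype('uint8'))
for i in range(1,n):
    if s[i][4]>200:
        r=cv2.minAreaRect(np.argwhere(l==i)[:,::-1].astype(np.float32))
        print((580-r[0][1]/4),(340-r[0][0]/4),np.array(r[1])/4,r[2])
E
```

```text
33.375 [514.3 153.1 239. ] yaw 207.1 tilt 0.0003 F [ 1.1 -0.1  0.1] T [ 0.049  0.022 -0.019] q [ 0.59  0.23 -0.2  -0.   -1.15 -1.69]
512.8499908447266 281.174991607666 [17.32952499 20.79543114] 63.43495178222656
461.44097900390625 254.95367431640625 [41.27369308 21.35032272] 63.183658599853516
```

View pics/w7.png

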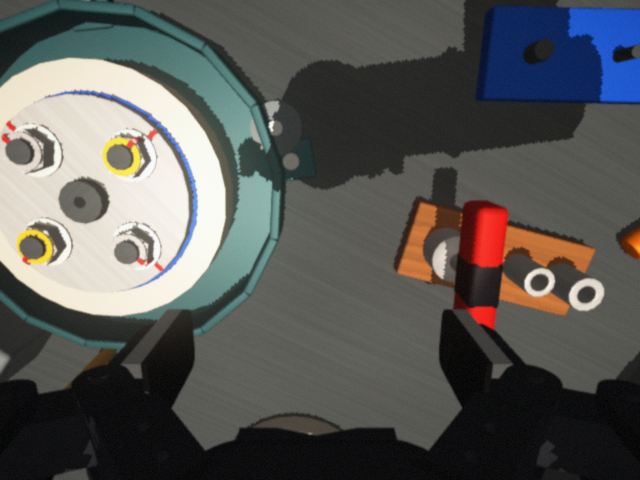

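The wrench stands upright on the wooden stand (socket at (443,250), bar about (480,265)). All four stripes, at (5,135), (140,145), (28,255) and (145,258), point outward to their marks, and the hand is clear. Handing in.

```bash
python3 -c "
from bench import job_done
print(job_done())"
```

```text
the job is handed in; nothing more can be done
None
```

The job is handed in: I pulled all four nuts solid in cross order (last wrist-moment reading before each final nudge about 0.37–0.45 N·m) and stood the wrench back upright over its post, released; the final picture shows all four stripes at their flange marks, but the hand-in returned no verdict.

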